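# Slide the slide box home under the riser

### The arm

A 6-joint arm with a two-finger parallel gripper is mounted at the origin on a cart in front of the work surface, level with it; the furniture and walls round the work are solid. World frame = base frame: x ahead of the robot, y to its left, z up, the work surface at z = 0. Lengths are in m, angles in rad, forces in N, time in s.
With the tool pointing down it reaches from about 0.4 to 0.925 m from the base axis. Payload 12.5 kg.
Tool frame: the origin (TCP) lies midway between the tips of the shut fingers; the grasp point (between the pads) lies 19 mm behind it; z points along the fingers, y is the line along which they close (so a half turn about z gives the same grasp; the last joint's range is limited). The gripper opens to 95 mm and grips with 3 to 60 N. Pads are 20 mm wide; open, the fingers measure 119 mm over their backs; the gripper's body (75 mm by 180 mm) begins 59 mm behind the grasp point.
Start: joints at [1.106, 0.491, 1.559, -0, 1.092, -0.106], TCP at [0.219, 0.585, 0.215] pointing down, gripper open.
Joint ranges: [-3.1, 3.1], [-0.84, 2.19], [0.05, 2.79], [-1.13, 4.28], [0.06, 2.93], [-2.69, 2.69]. Speed limits (rad/s): [2.22, 2.22, 2.79, 3.14, 3.14, 3.14].

### API

Orientations are given as a unit quaternion [w, x, y, z].
In Python, from cell import bot gives the robot as it stands.
- The arm moves only by the tool carry_out, never from a script. Its argument "moves" is a list of rows, each a list of 3 entries, a list of its own where there are three numbers: the shift along the tool's x, y, z in mm, then the turn, a rotation vector about the tool's x, y, z in rad, then the opening, from 0 (shut) to 1 (fully open). A call has 1 to 10 rows; each row is the pose to reach, as a shift and turn from the pose commanded when the call began, along the tool's axes at that moment; what a row does not reach only later rows make up. A row lasts 1/8 s, in which the tool goes at most 62.5 mm and 10.7 degrees, less where a joint would pass 70% of its speed; a pose out of reach is approached as far as the arm can. A call with a gripper value outside its range is refused whole. The fingers move at their own pace and stop on an object; the grip force is fixed at half the most. Time passes only in rows, so rows that repeat a pose let the fingers close. It gives the time, the measured TCP pose, the force, the opening and the grip force at its end, in the units of the state.
- bot.state(): the state, without advancing time (a new reading comes with each control period).
- bot.camera(name): name is "scene" or "top"; returns the picture (400x640x3 uint8, blue, green, red); there is no depth.
- bot.camera_model(name): a dict with "intrinsics" (3x3 intrinsics, pixels), "dist" ([k1, k2, p1, p2, k3] as OpenCV has them; the pictures are not rectified), "cam_to_world" (4x4, takes a point from camera to world coordinates). Camera axes: x right, y down, z forward; pixel columns grow to the right and rows downward; lengths in m; the calibration is good to about 2 mm. A picture is of the moment at which its call begins. camera_model takes no time and is no camera call.
- bot.sign_off(): hands the job in; it is judged then, once.
Trained networks look in the newest picture that a camera, given by its name, has taken for a name from the list of things; names that differ only in an ending like _2 or _b are one class to them, and where a whole thing is asked for, a point or a joint stands for the part that bears it (a point fixed in the world has none). Each returns a list of dicts, best first, with "conf" (0 to 1); they miss things now and then, are a little off and sometimes report something else, mostly with a low value. They report only what shows in the picture. A call takes as long as a camera call.
- bot.regions_of(camera, target): "pixels" (400x640 bool, what is visible of it) and "at" ([column, row] in pixels, amid what is visible of it).
- bot.landmark_of(camera, target): "at" ([column, row] in pixels: a listed point, or the origin of a listed thing).
The state is a dict: "t": time; "joint_pos": joint angles; "qd": joint speeds; "joint_efforts": joint torques, N m; "tcp_pos": TCP position; "ee_rot": TCP orientation; "wrist_force": force on the tool from outside, world axes, zero at the start; "wrist_torque": the same for the moment, N m; "grip_width": opening from 0.0 (shut) to 1.0 (fully open); "grip_force": force on a finger pad.
Only numpy, scipy, OpenCV 4.12 (cv2) and the standard library are available. Lean on these libraries where they do the work, as an engineer would, in place of code of your own. Each camera call takes 0.05 s, during which the arm holds its last target. There are 200 camera calls.

### The job

Slide the flat blue slide box along the worktop, without lifting it, guided by the low steel fence, endways into the bay under the white riser until its leading end meets the sliding pad of the end stop hidden inside, and press that pad back by about half a centimetre. Feel for the pad and be gentle: never drive it to the end of its 16 mm travel. Leave the box square in the bay and do not disturb the jar and vial on the riser or the cup and dropper bottle beside it.

Things in the scene. Friction and masses are not known exactly. Their poses are not given: they have to be found in the camera images.
- slide_box: Flat blue slide box, lid fixed shut, loose, 0.2-0.45 kg; 176 mm long (y), 34 high, sides at x = -47 and +45 mm, small latch on the -x side. Origin: centre of underside, z up. Starts on the robot's side of the fence, right of the mouth, turned up to 0.25 rad from the bay's axes. +y end goes in first, +x side against the fence; in fence contact it is square to the bay.
- bay: Fixed sheet-steel riser, white top board, tunnel under it. Origin on the worktop, mid-mouth; +y runs into the bay (robot's left), +x away from the robot. Tunnel x = -51 to +51 mm, 42 high, 195 deep, far end shut, no floor (the worktop). Board 128 mm wide, top z = 50, y = -2 to 202. Front wall's mouth has a lead-in flared out to x = -67 at y = -31 mm. Place and yaw (to 0.1 rad) vary.
- fence_end (a point): Right-hand end of the low steel fence, at its inner face (bay x = +51, y = -250 mm), on the worktop. The fence, 28 mm high, runs straight from here to the mouth and on as the bay's rear wall. Right of the lead-in nothing stands opposite it.
- buffer (a joint): How far the end stop's rubber pad (50 mm wide, 24 high, mid-bay) is pushed back along the bay's +y, m: 0 at start, 0.016 = hard end. It gives at about 8 N and stays where left (friction, no spring). Its unpressed face is 100 to 140 mm inside the mouth, differing each time, unseen and unreported: find it by touch. With the box home, 25 to 75 mm of it stick out of the mouth.
- jar: Glass staining jar, 68 mm wide, 98 mm high, loose on the far part of the riser's top. Origin at the centre of its underside. Leave alone.
- vial: Capped vial, 35 mm wide, 80 mm high, loose on the riser's top, 50 mm or more behind the mouth. Origin at the centre of its underside. Leave alone.
- cup: Specimen cup with a screw cap, 60 mm wide, 70 mm high, loose on the worktop in front of the riser. Origin at the centre of its underside. Leave alone.
- dropper: Dropper bottle, 33 mm wide, 82 mm high, loose on the worktop behind the fence near the mouth. Origin at the centre of its underside. Leave alone.

How it is judged:
By the outcome, as a careful person would: the job done as asked, in the order asked, and still so for the second after the job is handed in, with the robot touching nothing.
It also fails if it takes over 67 s, if anything falls off the work surface, if the arm or the gripper's body presses on something with over 40 N, if the wrist force passes 120 N, or if a joint passes its speed limit or range.

## Working session

There is one attempt and no reset: what is moved stays moved. The work goes in short steps, Python scripts to look and compute and a tool call to move; the robot and the scene stay as the last step left them, time stands still between calls to the robot, and variables do not carry over. Pictures are saved under pics/ and viewed, at most 10 in all, crops included, and the job is handed in when it is done.

Besides the shell and the picture viewer there is one more tool, called after "Call:" by a JSON object that holds its "method" and its "body", one argument or row to a line. carry_out: Moves the arm, as the interface text tells. Its arguments: {"type":"object","properties":{"moves":{"type":"array","items":{"type":"array"}}},"required":["moves"]}

```bash
mkdir -p pics; ls; cat > h.py <<'E'
import numpy as np, cv2
from cell import bot
def ray(cam,px):
    m=bot.camera_model(cam);K=np.array(m["intrinsics"]);d=np.array(m["dist"]);T=np.array(m["cam_to_world"])
    u=cv2.undistortPoints(np.array(px,float).reshape(-1,1,2),K,d).reshape(-1,2)
    D=np.c_[u,np.ones(len(u))]@T[:3,:3].T
    return T[:3,3],D
def plane(cam,px,z):
    o,D=ray(cam,px); return o+D*((z-o[2])/D[:,2])[:,None]
def proj(cam,P):
    m=bot.camera_model(cam);K=np.array(m["intrinsics"]);d=np.array(m["dist"]);T=np.linalg.inv(np.array(m["cam_to_world"]))
    return cv2.projectPoints(np.array(P,float).reshape(-1,3),cv2.Rodrigues(T[:3,:3])[0],T[:3,3],K,d)[0].reshape(-1,2)
E
python3 - <<'E'
from h import *
a=[]
for c in("scene","top"):
    im=bot.camera(c); cv2.imwrite(f"pics/{c}0.png",im)
    print(c,np.array(bot.camera_model(c)["cam_to_world"])[:3,3])
    for n in("slide_box","bay","fence_end","jar","vial","cup","dropper"):
        r=bot.landmark_of(c,n)
        z=.05 if n in("jar","vial") else 0
        for q in r[:2]: print(n,round(q["conf"],2),np.round(q["at"],1),plane(c,[q["at"]],z).round(4)[0])
s=bot.state();print({k:np.round(v,3) for k,v in s.items()})
E
```

```text
pics
scene [ 0.20279224 -0.45170399  0.63956665]
slide_box 0.64 [333.5 231.4] [0.5127 0.0424 0.    ]
bay 0.77 [309.6 180.8] [0.552  0.2364 0.    ]
fence_end 0.77 [379.3 238.2] [ 0.5944 -0.0289  0.    ]
jar 0.65 [280.2 144. ] [0.5294 0.3719 0.05  ]
vial 0.69 [300.1 155.9] [0.5527 0.2908 0.05  ]
cup 0.78 [257.3 177.4] [0.4319 0.3224 0.    ]
dropper 0.62 [329.6 170. ] [0.6244 0.2506 0.    ]
top [0.421835   0.1267895  1.06965635]
slide_box 0.6 [348.3 201.2] [0.5003 0.0469 0.    ]
fence_end 0.68 [386.5 157.6] [ 0.5925 -0.0382  0.    ]
jar 0.9 [188.8 190.9] [0.5249 0.3735 0.05  ]
vial 0.79 [230.3 174.2] [0.5572 0.2896 0.05  ]
cup 0.57 [222.1 238.7] [0.4271 0.3157 0.    ]
dropper 0.54 [255.1 145.1] [0.6258 0.2439 0.    ]
{'t': np.float64(0.8), 'joint_pos': array([ 1.106,  0.491,  1.559,  0.   ,  1.092, -0.106]), 'qd': array([-0.   , -0.   , -0.001,  0.001, -0.001, -0.001]), 'joint_efforts': array([-0.0000e+00, -6.1241e+01, -2.5842e+01,  6.9000e-02,  4.4000e-02,
       -0.0000e+00]), 'tcp_pos': array([0.219, 0.585, 0.215]), 'ee_rot': array([-0.   ,  0.178,  0.984,  0.   ]), 'wrist_force': array([-0.152, -0.534,  0.356]), 'wrist_torque': array([-0.022,  0.011,  0.013]), 'grip_force': np.float64(0.0), 'grip_width': np.float64(0.997)}
```

View pics/top0.png

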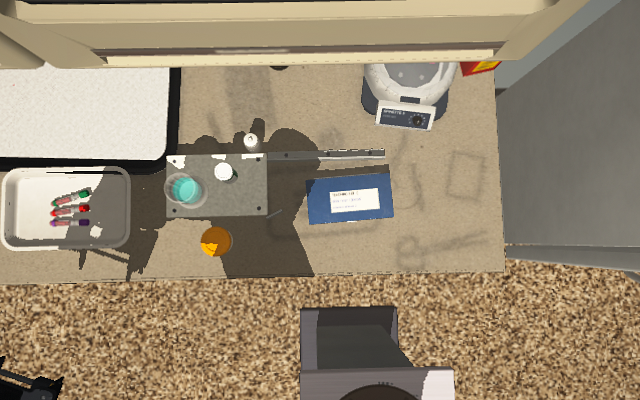

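View pics/scene0.png

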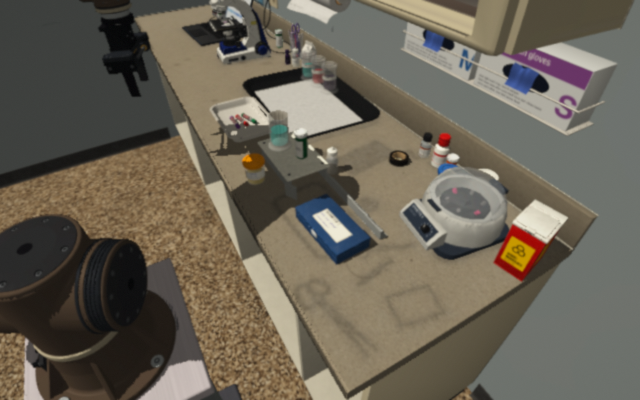

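The top view shows the box at about (307–393, 165–223), turned slightly. The board runs from (167,155) to (267,215), and the fence goes from (267,153) to (385,152). The box lies right of the mouth, and the dropper is at (250,141), behind the fence. The scene view agrees. Next I'll fit the box and bay poses.

```bash
cat > fit.py <<'E'
from h import *
from scipy.optimize import minimize
def hullmask(c,p,ext):
    x0,x1,y0,y1,z0,z1=ext;P=np.array([[x,y,z] for x in(x0,x1) for y in(y0,y1) for z in(z0,z1)])
    R=np.array([[np.cos(p[2]),-np.sin(p[2])],[np.sin(p[2]),np.cos(p[2])]])
    W=np.c_[P[:,:2]@R.T+p[:2],P[:,2]]
    h=cv2.convexHull(proj(c,W).astype(np.float32))
    m=np.zeros((400,640),np.uint8);cv2.fillConvexPoly(m,np.round(h*16).astype(np.int32),255,cv2.LINE_AA,4);return m/255.
def fit(masks,p0,ext):
    f=lambda p:sum(np.abs(hullmask(c,p*[.001,.001,.01],ext)-m).sum()/m.sum() for c,m in masks.items())
    s=np.array([1000,1000,100.]);b=None
    for k in range(3):
        x0=(np.array(p0)*s if b is None else b.x)
        b=minimize(f,x0,method="Nelder-Mead",options=dict(initial_simplex=x0+np.vstack([np.zeros(3),np.diag([8,8,8])/(k+1)])))
    return b.x/s,b.fun
BOX=(-.047,.045,-.088,.088,0,.034)
def best(c,n):
    r=bot.regions_of(c,n); return r[0]["pixels"].astype(float) if r else None
def boxpose(p0,cams=("scene","top")):
    for c in cams: bot.camera(c)
    ms={c:best(c,"slide_box") for c in cams}
    return fit(ms,p0,BOX),{c:fit({c:ms[c]},p0,BOX) for c in cams}
E
python3 - <<'E'
from fit import *
print(boxpose([.5,.045,-.05]))
BAY=(-.064,.064,-.002,.202,0.045,.05)
im=bot.camera("top")
m=best("top","bay")
for n in("jar","vial"):
    m=np.maximum(m,best("top",n))
r=bot.regions_of("top","bay")[0]["pixels"]
cv2.imwrite("pics/m.png",cv2.resize(np.hstack([im[120:260,140:420],cv2.cvtColor((r*255).astype(np.uint8),cv2.COLOR_GRAY2BGR)[120:260,140:420]]),None,fx=1.4,fy=2.8)) if 0 else None
cv2.imwrite("pics/crop.png",cv2.resize(im[125:235,150:410],(780,330),interpolation=cv2.INTER_CUBIC))
mm=im.copy();mm[r]=(0,0,255);cv2.imwrite("pics/crop2.png",np.vstack([cv2.resize(k[125:235,150:410],(710,300),interpolation=cv2.INTER_CUBIC) for k in(im,mm)]))
E
```

```text
((array([0.50741849, 0.04690208, 0.06894095]), np.float64(0.12347816913083448)), {'scene': (array([0.50919786, 0.04667196, 0.03455081]), np.float64(0.07433545048223947)), 'top': (array([0.50724609, 0.04684031, 0.06760414]), np.float64(0.04275645179926954))})
```

View pics/crop2.png

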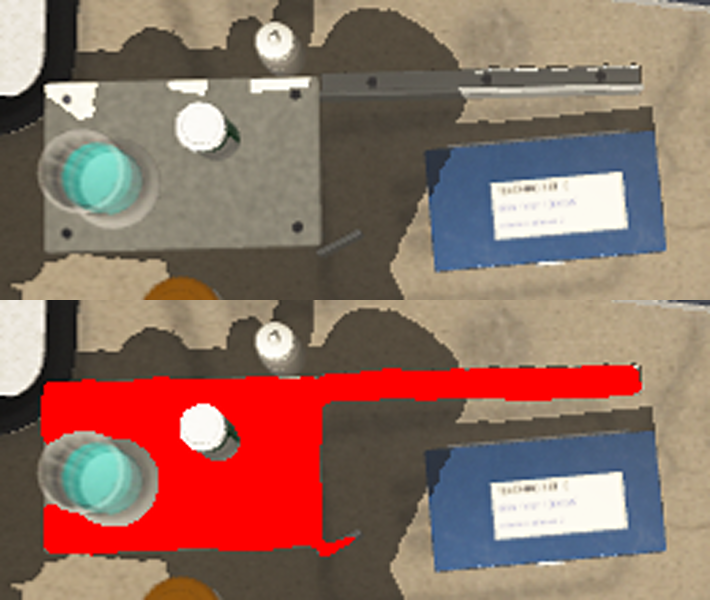

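The crop shows the board corners at (44,81), (319,78), (321,245) and (46,250). The fence's lower edge runs from (321,96) to (641,91), and the lead-in is at (320,250)–(360,233). The box is turned about 0.07 rad.

```bash
python3 - <<'E'
from fit import *
px=lambda L:[[150+x/2.7308,125+y/2.7273] for x,y in L]
C=plane("top",px([(44,81),(319,78),(321,245),(46,250)]),.05)[:,:2]
M=np.array([[.064,.202],[.064,-.002],[-.064,-.002],[-.064,.202]])
a=M-M.mean(0);b=C-C.mean(0);th=np.arctan2((a[:,0]*b[:,1]-a[:,1]*b[:,0]).sum(),(a*b).sum())
R=np.array([[np.cos(th),-np.sin(th)],[np.sin(th),np.cos(th)]]);t=C.mean(0)-R@M.mean(0)
print("bay",t,th,"res mm",((M@R.T+t-C)*1e3).round(1).tolist())
print("sides",np.linalg.norm(np.diff(np.vstack([C,C[:1]]),axis=0),axis=1))
F=plane("top",px([(641,92),(321,97)]),0)[:,:2];print("fence pts bay",((F-t)@R).round(4).tolist())
F=plane("top",px([(641,85),(321,90)]),.028)[:,:2];print("fence top?",((F-t)@R).round(4).tolist())
for n,p in(("scene",(379.3,238.2)),("top",(386.5,157.6))):print(((plane(n,[p],0)[:,:2]-t)@R).round(4))
for q in((.5074,.0469),(.6258,.2439),(.5572,.2896),(.4271,.3157)):print("obj bay",((np.array(q)-t)@R).round(4))
E
```

```text
bay [0.5358024  0.21657069] -0.003400752657163143 res mm [[0.5, -0.9], [1.7, -0.4], [-0.9, -0.3], [-1.3, 1.6]]
sides [0.20452965 0.12544701 0.20217387 0.126259  ]
fence pts bay [[0.0552, -0.2506], [0.0558, 0.0013]]
fence top? [[0.0562, -0.2466], [0.0568, -0.0011]]
[[ 0.0595 -0.2453]]
[[ 0.0575 -0.2545]]
obj bay [-0.0278 -0.1698]
obj bay [0.0899 0.0276]
obj bay [0.0211 0.0731]
obj bay [-0.109   0.0988]
```

```bash
cat > mv.py <<'E'
from h import *
import sys
from scipy.spatial.transform import Rotation as Ro
def rel(p,yaw):  # tool y axis = world (-sin yaw, cos yaw), tool z down
    s=bot.state();q=np.array(s["ee_rot"]);R=Ro.from_quat(q[[1,2,3,0]])
    c,n=np.cos(yaw),np.sin(yaw)
    T=Ro.from_matrix(np.array([[-c,-n,0],[-n,c,0],[0,0,-1]]))
    print("mm",(R.inv().apply(np.array(p)-s["tcp_pos"])*1e3).round(1),"turn",(R.inv()*T).as_rotvec().round(4),"t",s["t"])
if __name__=="__main__":
    a=list(map(float,sys.argv[1:]));rel(a[:3],a[3])
E
python3 mv.py .425 .047 .215 0
```

```text
mm [-3.815e+02 -4.318e+02 -4.000e-01] turn [ 1.000e-04  0.000e+00 -3.588e-01] t 1.25
```

Call:
{"method": "carry_out", "body": {
  "moves": [
    [[-38,-43,0],[0,0,-0.04],1],
    [[-78,-88,0],[0,0,-0.08],1],
    [[-118,-134,0],[0,0,-0.12],1],
    [[-158,-180,0],[0,0,-0.16],1],
    [[-198,-225,0],[0,0,-0.2],1],
    [[-238,-270,0],[0,0,-0.24],1],
    [[-278,-315,0],[0,0,-0.28],1],
    [[-318,-360,0],[0,0,-0.32],1],
    [[-352,-398,0],[0,0,-0.345],1],
    [[-381.5,-432,0],[0,0,-0.359],1]
  ]
}}

```text
t: 2.5
tcp_pos: [0.4255, 0.0449, 0.2149]
ee_rot: [0.0, -0.0, 1.0, 0.0]
wrist_force: [0.1, 0.9, -0.7]
grip_width: 1.001
grip_force: 0.0
```

Call:
{"method": "carry_out", "body": {
  "moves": [
    [[0,2,50],[0,0,0],1],
    [[0,2,110],[0,0,0],1],
    [[0,2,160],[0,0,0],1],
    [[0,2,190],[0,0,0],1],
    [[0,2,200],[0,0,0],1],
    [[0,2,200],[0,0,0],1]
  ]
}}

```text
t: 3.25
tcp_pos: [0.4251, 0.0488, 0.0148]
ee_rot: [-0.0, -0.0, 1.0, 0.0]
wrist_force: [-0.0, -0.2, 1.0]
grip_width: 1.0
grip_force: 0.0
```

Call:
{"method": "carry_out", "body": {
  "moves": [
    [[-5,0,0],[0,0,0],1],
    [[-10,0,0],[0,0,0],1],
    [[-15,0,0],[0,0,0],1],
    [[-20,0,0],[0,0,0],1],
    [[-25,0,0],[0,0,0],1],
    [[-30,0,0],[0,0,0],1],
    [[-35,0,0],[0,0,0],1],
    [[-40,0,0],[0,0,0],1],
    [[-45,0,0],[0,0,0],1],
    [[-45,0,0],[0,0,0],1]
  ]
}}

```text
t: 4.5
tcp_pos: [0.4709, 0.0487, 0.0146]
ee_rot: [0.001, -0.0, 1.0, 0.0]
wrist_force: [0.1, 0.2, -0.2]
grip_width: 1.0
grip_force: 0.0
```

Call:
{"method": "carry_out", "body": {
  "moves": [
    [[-3,0,0],[0,0,0],1],
    [[-6,0,0],[0,0,0],1],
    [[-9,0,0],[0,0,0],1],
    [[-12,0,0],[0,0,0],1]
  ]
}}

```text
t: 5.0
tcp_pos: [0.4821, 0.0488, 0.0146]
ee_rot: [-0.0, -0.0, 1.0, 0.0]
wrist_force: [-2.6, -0.2, 1.8]
grip_width: 0.999
grip_force: 1.4
```

```bash
python3 - <<'E'
from fit import *
print(boxpose([.53,.047,0]))
E
```

```text
((array([ 0.54750193,  0.04462853, -0.07513817]), np.float64(3.5108984570649455)), {'scene': (array([ 0.5512624 ,  0.04086212, -0.13681127]), np.float64(1.1666900093370682)), 'top': (array([0.54872179, 0.04493548, 0.02066253]), np.float64(2.3127905466822494))})
```

Call:
{"method": "carry_out", "body": {
  "moves": [
    [[-2,0,0],[0,0,0],1],
    [[-4,0,0],[0,0,0],1]
  ]
}}

```text
t: 5.45
tcp_pos: [0.4855, 0.0488, 0.0146]
ee_rot: [-0.001, -0.0, 1.0, 0.0]
wrist_force: [-13.0, -2.4, 7.7]
grip_width: 0.998
grip_force: 6.5
```

Call:
{"method": "carry_out", "body": {
  "moves": [
    [[-2,0,0],[0,0,0],1],
    [[-2,0,0],[0,0,0],1]
  ]
}}

```text
t: 5.7
tcp_pos: [0.4854, 0.0488, 0.0145]
ee_rot: [-0.003, -0.0, 1.0, 0.0]
wrist_force: [-13.0, -1.2, 10.3]
grip_width: 1.003
grip_force: 6.5
```

Call:
{"method": "carry_out", "body": {
  "moves": [
    [[-1,0,0],[0,0,0],1],
    [[-1,0,0],[0,0,0],1]
  ]
}}

```text
t: 5.95
tcp_pos: [0.4854, 0.0489, 0.0145]
ee_rot: [-0.004, -0.0, 1.0, 0.0]
wrist_force: [-17.5, -1.7, 13.7]
grip_width: 1.002
grip_force: 8.5
```

Call:
{"method": "carry_out", "body": {
  "moves": [
    [[15,0,0],[0,0,0],1],
    [[40,0,-10],[0,0,0],0.8],
    [[40,0,-60],[0,0,0],0.5],
    [[40,0,-120],[0,0,0],0.4],
    [[40,0,-180],[0,0,0],0.4],
    [[40,0,-180],[0,0,0],0.4]
  ]
}}

```text
t: 6.7
tcp_pos: [0.4508, 0.0488, 0.1985]
ee_rot: [0.005, -0.0, 1.0, -0.0]
wrist_force: [1.1, 0.8, -0.5]
grip_width: 0.533
grip_force: 0.0
```

```bash
python3 mv.py .528 -.08 .195 1.5708;python3 mv.py .528 -.08 .195 -1.5708; python3 - <<'E'
from fit import *
print(bot.state()["joint_pos"])
print(boxpose([.54,.047,0]))
cv2.imwrite("pics/s2.png",bot.camera("scene"))
E
```

```text
mm [ -77.1 -128.8    4.3] turn [-0.0075  0.0071 -1.5704] t 6.7
mm [ -77.1 -128.8    4.3] turn [0.0071 0.0075 1.5711] t 6.7
[-3.81333946e-02  2.65797802e-01  1.98692279e+00  1.42088476e-04
  8.79531779e-01 -1.60936282e+00]
((array([ 0.54646032,  0.04506434, -0.00316151]), np.float64(1.0846599879874375)), {'scene': (array([ 0.54702593,  0.04433875, -0.01462344]), np.float64(0.07086163441411422)), 'top': (array([0.54960479, 0.04490312, 0.00776801]), np.float64(1.0122157552121802))})
```

View pics/s2.png

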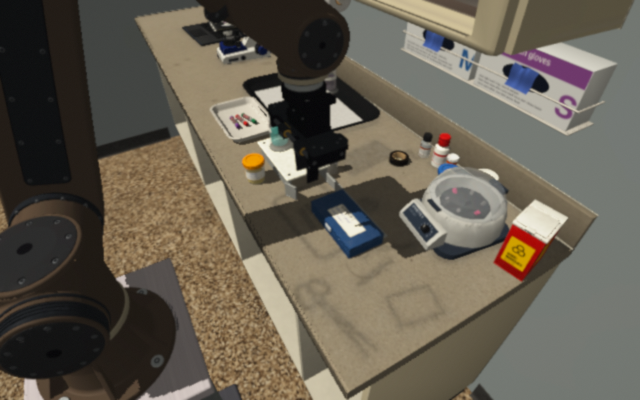

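The scene view shows the box flush along the fence at (311–382, 195–253), with nothing else moved. The near panel of the balance is at (402–435, 208–250), so I'll check clearance to it.

```bash
python3 - <<'E'
from h import *
for z in(0,.04,.08): print(z,plane("scene",[(401,210),(433,250),(447,232)],z)[:,:2].round(3).tolist(),plane("top",[(375,127),(431,131)],z)[:,:2].round(3).tolist())
E
```

```text
0 [[0.698, 0.02], [0.679, -0.118], [0.746, -0.094]] [[0.66, -0.016], [0.648, -0.137]]
0.04 [[0.667, -0.009], [0.649, -0.139], [0.712, -0.116]] [[0.651, -0.01], [0.64, -0.127]]
0.08 [[0.636, -0.039], [0.62, -0.16], [0.678, -0.138]] [[0.642, -0.005], [0.632, -0.117]]
```

Call:
{"method": "carry_out", "body": {
  "moves": [
    [[-8,-13,0],[0,0,0.157],0.4],
    [[-16,-26,0],[0,0,0.314],0.4],
    [[-24,-39,0],[0,0,0.471],0.4],
    [[-32,-52,0],[0,0,0.628],0.4],
    [[-40,-65,0],[0,0,0.785],0.4],
    [[-48,-78,0],[0,0,0.942],0.4],
    [[-56,-91,0],[0,0,1.1],0.4],
    [[-64,-104,0],[0,0,1.257],0.4],
    [[-72,-117,0],[0,0,1.414],0.4],
    [[-77,-129,4],[0.007,0.0075,1.571],0.4]
  ]
}}

```text
t: 8.2
tcp_pos: [0.526, -0.0807, 0.1892]
ee_rot: [-0.004, 0.709, 0.705, -0.004]
wrist_force: [-1.1, -0.1, -1.2]
grip_width: 0.398
grip_force: 0.0
```

```bash
python3 mv.py .528 -.075 .016 -1.5708; python3 -c "
from fit import *
print(bot.state()['joint_pos'].round(2))
print(boxpose([.54,.047,0],('top',)))"
```

```text
mm [  5.5   3.9 173.2] turn [-0.0113 -0.0009 -0.0054] t 8.2
[-0.28  0.39  1.81 -0.    0.95 -0.27]
((array([ 0.54391751,  0.04461091, -0.00065241]), np.float64(0.04579603166130336)), {'top': (array([ 0.54391751,  0.04461091, -0.00065241]), np.float64(0.04579603166130336))})
```

Call:
{"method": "carry_out", "body": {
  "moves": [
    [[3,2,50],[-0.011,0,-0.005],0.4],
    [[3,2,105],[-0.011,0,-0.005],0.4],
    [[3,2,150],[-0.011,0,-0.005],0.4],
    [[3,2,169],[-0.011,0,-0.005],0.4],
    [[3,2,173],[-0.011,0,-0.005],0.4],
    [[3,2,173],[-0.011,0,-0.005],0.4]
  ]
}}

```text
t: 9.05
tcp_pos: [0.5264, -0.0769, 0.0178]
ee_rot: [0.0, 0.705, 0.709, 0.001]
wrist_force: [-0.3, 0.7, 0.0]
grip_width: 0.402
grip_force: 0.0
```

```bash
python3 mv.py .528 -.06 .016 -1.5708
```

```text
mm [16.9  1.7  1.8] turn [ 0.0017 -0.0005  0.0068] t 9.05
```

Call:
{"method": "carry_out", "body": {
  "moves": [
    [[8,0,0],[0,0,0.007],0.4],
    [[16,0,0],[0,0,0.007],0.4],
    [[22,0,0],[0,0,0.007],0.4],
    [[28,0,0],[0,0,0.007],0.4],
    [[36,0,0],[0,0,0.007],0.4],
    [[44,0,0],[0,0,0.007],0.4],
    [[52,0,0],[0,0,0.007],0.4],
    [[60,0,0],[0,0,0.007],0.4],
    [[68,0,0],[0,0,0.007],0.4],
    [[76,0,0],[0,0,0.007],0.4]
  ]
}}

```text
t: 10.3
tcp_pos: [0.5262, -0.0011, 0.018]
ee_rot: [0.001, 0.708, 0.707, 0.001]
wrist_force: [-1.7, -5.0, 4.2]
grip_width: 0.4
grip_force: 2.6
```

```bash
python3 -c "
from fit import *
s=bot.state();print(s['wrist_force'],s['tcp_pos'],s['ee_rot'])
print(boxpose([.542,.097,0],('scene','top')))
cv2.imwrite('pics/t3.png',cv2.resize(bot.camera('top')[110:260,140:440],(800,400)))"
```

```text
[-1.72975199 -4.99972224  4.17018989] [ 0.52615478 -0.00107281  0.01798643] [0.00083286 0.70767127 0.7065409  0.0007953 ]
((array([ 0.54452379,  0.09853162, -0.00959592]), np.float64(3.1094449438527234)), {'scene': (array([ 0.54699775,  0.09858067, -0.02633392]), np.float64(2.753035205619624)), 'top': (array([ 0.5431036 ,  0.10431665, -0.01355533]), np.float64(0.32534114563256494))})
```

View pics/t3.png

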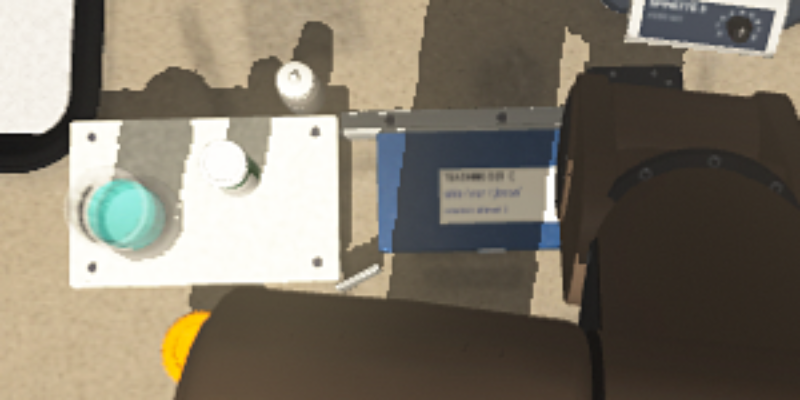

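The box lies flush with the fence. Its leading end, at picture x≈378, is just short of the lead-in at (340–380, 265–290), and the riser objects haven't moved.

Call:
{"method": "carry_out", "body": {
  "moves": [
    [[6,0,0],[0,0,0],0.4],
    [[12,0,0],[0,0,0],0.4],
    [[18,0,0],[0,0,0],0.4],
    [[24,0,0],[0,0,0],0.4],
    [[30,0,0],[0,0,0],0.4],
    [[36,0,0],[0,0,0],0.4]
  ]
}}

```text
t: 11.3
tcp_pos: [0.526, 0.0353, 0.0176]
ee_rot: [0.0, 0.708, 0.706, 0.001]
wrist_force: [-0.2, -1.8, -0.8]
grip_width: 0.401
grip_force: 0.8
```

Call:
{"method": "carry_out", "body": {
  "moves": [
    [[6,0,0],[0,0,0],0.4],
    [[12,0,0],[0,0,0],0.4],
    [[18,0,0],[0,0,0],0.4],
    [[24,0,0],[0,0,0],0.4],
    [[30,0,0],[0,0,0],0.4],
    [[36,0,0],[0,0,0],0.4],
    [[42,0,0],[0,0,0],0.4]
  ]
}}

```text
t: 12.18
tcp_pos: [0.5262, 0.0773, 0.0177]
ee_rot: [0.0, 0.708, 0.706, 0.001]
wrist_force: [-1.1, -2.4, -0.1]
grip_width: 0.401
grip_force: 0.8
```

```bash
python3 mv.py .528 .1226 .018 -1.5708
```

```text
mm [45.3  1.7 -0.3] turn [ 0.0018 -0.0004 -0.002 ] t 12.175
```

Sliding force is about 2 N. I'll advance to just before the earliest possible pad position, then feel in small steps.

Call:
{"method": "carry_out", "body": {
  "moves": [
    [[6,0,0],[0,0,0],0.4],
    [[12,0,0],[0,0,0],0.4],
    [[18,0,0],[0,0,0],0.4],
    [[24,0,0],[0,0,0],0.4],
    [[30,0,0],[0,0,0],0.4],
    [[36,0,0],[0,0,0],0.4],
    [[42,0,0],[0,0,0],0.4]
  ]
}}

```text
t: 13.05
tcp_pos: [0.5263, 0.1193, 0.0177]
ee_rot: [0.0, 0.708, 0.706, 0.001]
wrist_force: [-0.5, -1.6, -0.2]
grip_width: 0.4
grip_force: 0.8
```

Call:
{"method": "carry_out", "body": {
  "moves": [
    [[2,0,0],[0,0,0],0.4],
    [[4,0,0],[0,0,0],0.4]
  ]
}}

```text
t: 13.3
tcp_pos: [0.5263, 0.123, 0.0177]
ee_rot: [0.0, 0.708, 0.706, 0.001]
wrist_force: [-1.7, -2.2, -0.3]
grip_width: 0.404
grip_force: 0.9
```

Call:
{"method": "carry_out", "body": {
  "moves": [
    [[2,0,0],[0,0,0],0.4],
    [[4,0,0],[0,0,0],0.4]
  ]
}}

```text
t: 13.55
tcp_pos: [0.5263, 0.1269, 0.0177]
ee_rot: [0.0, 0.708, 0.706, 0.001]
wrist_force: [-0.4, -1.1, -1.3]
grip_width: 0.397
grip_force: 1.0
```

Call:
{"method": "carry_out", "body": {
  "moves": [
    [[1,0,0],[0,0,0],0.4],
    [[2,0,0],[0,0,0],0.4]
  ]
}}

```text
t: 13.8
tcp_pos: [0.5263, 0.1289, 0.0177]
ee_rot: [0.0, 0.708, 0.706, 0.001]
wrist_force: [-1.1, -2.4, -0.9]
grip_width: 0.4
grip_force: 1.0
```

Call:
{"method": "carry_out", "body": {
  "moves": [
    [[1,0,0],[0,0,0],0.4],
    [[2,0,0],[0,0,0],0.4]
  ]
}}

```text
t: 14.05
tcp_pos: [0.5263, 0.1309, 0.0177]
ee_rot: [0.0, 0.708, 0.706, 0.001]
wrist_force: [-0.7, -1.9, -0.6]
grip_width: 0.402
grip_force: 1.0
```

Call:
{"method": "carry_out", "body": {
  "moves": [
    [[1,0,0],[0,0,0],0.4],
    [[2,0,0],[0,0,0],0.4]
  ]
}}

```text
t: 14.3
tcp_pos: [0.5263, 0.1329, 0.0177]
ee_rot: [0.0, 0.708, 0.706, 0.001]
wrist_force: [-0.1, -2.2, -0.9]
grip_width: 0.398
grip_force: 1.1
```

Call:
{"method": "carry_out", "body": {
  "moves": [
    [[1,0,0],[0,0,0],0.4],
    [[2,0,0],[0,0,0],0.4]
  ]
}}

```text
t: 14.55
tcp_pos: [0.5263, 0.1349, 0.0177]
ee_rot: [0.001, 0.708, 0.706, 0.001]
wrist_force: [-0.7, -1.9, -1.5]
grip_width: 0.404
grip_force: 1.1
```

Call:
{"method": "carry_out", "body": {
  "moves": [
    [[1,0,0],[0,0,0],0.4],
    [[2,0,0],[0,0,0],0.4]
  ]
}}

```text
t: 14.8
tcp_pos: [0.5261, 0.1361, 0.0177]
ee_rot: [0.001, 0.708, 0.707, 0.0]
wrist_force: [-0.1, -11.3, 1.3]
grip_width: 0.4
grip_force: 5.6
```

Call:
{"method": "carry_out", "body": {
  "moves": [
    [[1,0,0],[0,0,0],0.4],
    [[2,0,0],[0,0,0],0.4]
  ]
}}

```text
t: 15.05
tcp_pos: [0.5261, 0.138, 0.0177]
ee_rot: [0.001, 0.708, 0.707, 0.0]
wrist_force: [-1.0, -10.9, 0.9]
grip_width: 0.401
grip_force: 5.6
```

Force jumped from 2 to 11 N at TCP y≈0.1355, so that's the pad. It has been pressed about 2.5 mm, so I'll go 2.7 mm more.

Call:
{"method": "carry_out", "body": {
  "moves": [
    [[1,0,0],[0,0,0],0.4],
    [[2,0,0],[0,0,0],0.4],
    [[2.7,0,0],[0,0,0],0.4]
  ]
}}

```text
t: 15.42
tcp_pos: [0.5261, 0.1407, 0.0177]
ee_rot: [0.001, 0.708, 0.707, 0.0]
wrist_force: [-1.2, -10.9, 1.0]
grip_width: 0.401
grip_force: 5.6
```

```bash
python3 -c "
from h import *
s=bot.state();print(s['wrist_force'],s['tcp_pos'])"
```

```text
[ -1.18617734 -10.90042769   1.04540469] [0.52606055 0.14072008 0.01770617]
```

Call:
{"method": "carry_out", "body": {
  "moves": [
    [[-2,0,0],[0,0,0],0.4],
    [[-10,0,0],[0,0,0],0.4],
    [[-40,0,0],[0,0,0],0.4],
    [[-80,0,0],[0,0,0],0.4],
    [[-120,0,-20],[0,0,0],0.4],
    [[-150,0,-70],[0,0,0],0.4],
    [[-180,0,-130],[0,0,0],0.4],
    [[-180,0,-180],[0,0,0],0.4],
    [[-180,0,-180],[0,0,0],0.4]
  ]
}}

```text
t: 16.55
tcp_pos: [0.527, -0.0394, 0.2014]
ee_rot: [0.004, 0.708, 0.706, 0.003]
wrist_force: [0.2, -0.0, -0.3]
grip_width: 0.401
grip_force: 0.0
```

```bash
python3 - <<'E'
from fit import *
im=bot.camera('top');sc=bot.camera('scene')
cv2.imwrite('pics/t4.png',np.vstack([cv2.resize(im[120:240,140:420],(700,300)),cv2.resize(sc[110:230,200:480],(700,300))]))
for n in("jar","vial","cup","dropper"):
    for c in("scene","top"):
        r=bot.landmark_of(c,n)
        if r: print(n,c,round(r[0]["conf"],2),np.round(r[0]["at"],1))
E
```

```text
jar scene 0.63 [277.7 144.9]
jar top 0.97 [193.5 189.2]
vial scene 0.72 [299.3 155.3]
vial top 0.72 [228.7 177.7]
cup scene 0.85 [258.5 180.6]
cup top 0.9 [222.8 240.7]
dropper scene 0.53 [333.  171.3]
dropper top 0.68 [251.9 146.6]
```

View pics/t4.png

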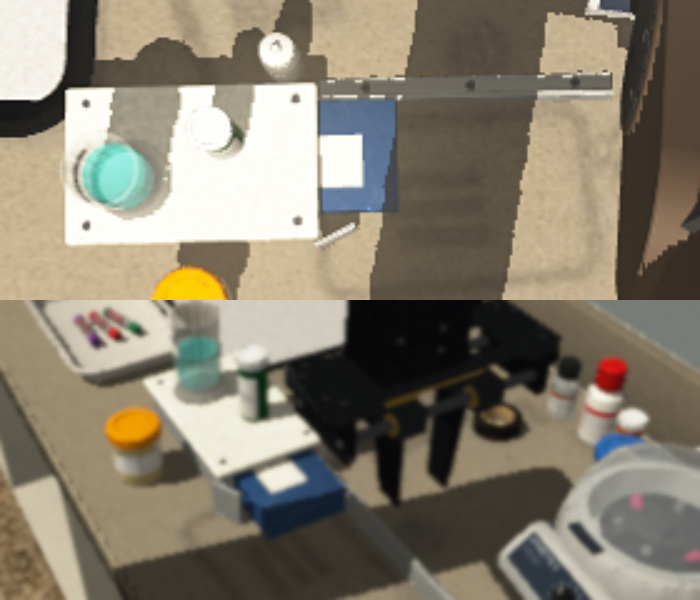

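The box is square against the fence and about 65 mm of it sticks out of the mouth, at crop (318–397, 97–212). The jar, vial, cup and dropper have not moved, and the gripper is clear, so I'm handing in.

```bash
python3 -c "
from cell import bot
print(bot.sign_off())"
```

```text
the job is handed in; nothing more can be done
None
```

The job is handed in: the slide box sits square in the bay against the fence, the pad is pressed back an estimated 5 mm (from arm position and force; it can't be seen), and the jar, vial, cup and dropper look undisturbed.

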